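# Line up capacitors by height on the sorting strip

### The job

Line up the four loose can capacitors on the grey sorting strip in order of height, one standing upright on each black pad: the shortest on the pad nearest the round steel pin, the tallest on the pad at the far end. Centre each on its pad, do not let any of them fall over, and leave them all standing free.

Things in the scene. Friction and masses are not known exactly. Their poses are not given: they have to be found in the camera images.
- cap_36_mid (a point): Loose can capacitor, the shortest, but widest of the four: plain aluminium cylinder with a black top and two 8 mm wide, 6 mm high brass screw terminals on it, standing upright on the desk (a fixed 5 mm thick sheet of bubble wrap carrying a circuit board, top 35 mm above the desk, lies nearer the robot); 36 mm high in all (can 30 mm, terminals 6 mm), diameter 46 mm, about 90 g. The point is at its centre, 18 mm above its flat underside; z is its axis, up.
- cap_52_mid (a point): Loose can capacitor, the second shortest, narrowest of the four: plain aluminium cylinder with a black top and two 8 mm wide, 6 mm high brass screw terminals on it, standing upright on the desk (a fixed 5 mm thick sheet of bubble wrap carrying a circuit board, top 35 mm above the desk, lies nearer the robot); 52 mm high in all (can 46 mm, terminals 6 mm), diameter 32 mm, about 70 g. The point is at its centre, 26 mm above its flat underside; z is its axis, up.
- cap_68_mid (a point): Loose can capacitor, the second tallest of the four: plain aluminium cylinder with a black top and two 8 mm wide, 6 mm high brass screw terminals on it, standing upright on the desk (a fixed 5 mm thick sheet of bubble wrap carrying a circuit board, top 35 mm above the desk, lies nearer the robot); 68 mm high in all (can 62 mm, terminals 6 mm), diameter 40 mm, about 130 g. The point is at its centre, 34 mm above its flat underside; z is its axis, up.
- cap_84_mid (a point): Loose can capacitor, the tallest of the four: plain aluminium cylinder with a black top and two 8 mm wide, 6 mm high brass screw terminals on it, standing upright on the desk (a fixed 5 mm thick sheet of bubble wrap carrying a circuit board, top 35 mm above the desk, lies nearer the robot); 84 mm high in all (can 78 mm, terminals 6 mm), diameter 35 mm, about 130 g. The point is at its centre, 42 mm above its flat underside; z is its axis, up.
- strip: Fixed flat grey bar lying on the desk, 70 mm (x) by 348 mm (y), top 8 mm above the desk, to the left of the capacitors and pointing roughly away from the robot, with a row of four round black pads along its y axis, 70 mm apart, and at one end of the row the start pin, at the other a low flat steel bar (56 x 12 mm, 10 mm high), each 53 mm beyond the centre of the end pad; which end is which changes. Origin: centre of its underside; x across it, y along it.
- start_pin: Fixed upright round steel pin with a small knob head, 31 mm high, 18 mm wide at the foot, standing on one end of the strip and marking where the row starts. Origin: centre of its foot, on the strip's top. A monitor stands behind the work (screen about 0.72 m ahead of the base), and a meter with a notebook on it, 140 mm high, to the left of the strip.
- pad_a (a point): Centre of one of the four alike black pads, 56 mm across, flush with the strip's top (8 mm above the desk), at strip y = 105 mm. The letters run along the strip from +y to -y and say nothing about the order of the capacitors.
- pad_b (a point): Centre of one of the four alike black pads, 56 mm across, flush with the strip's top (8 mm above the desk), at strip y = 35 mm. The letters run along the strip from +y to -y and say nothing about the order of the capacitors.
- pad_c (a point): Centre of one of the four alike black pads, 56 mm across, flush with the strip's top (8 mm above the desk), at strip y = -35 mm. The letters run along the strip from +y to -y and say nothing about the order of the capacitors.
- pad_d (a point): Centre of one of the four alike black pads, 56 mm across, flush with the strip's top (8 mm above the desk), at strip y = -105 mm. The letters run along the strip from +y to -y and say nothing about the order of the capacitors.

How it is judged (in metres and radians):
At the end, for the whole second after the job is handed in: Each capacitor stands upright (within 0.08 rad) on the strip, released and at rest, its axis within 12 mm of the centre of its pad, heights rising from the pad nearest the start pin to the pad farthest from it (((y of start_pin in the frame of strip above 0 m and horizontal distance between cap_36_mid and pad_a below 0.012 m and horizontal distance between cap_52_mid and pad_b below 0.012 m and horizontal distance between cap_68_mid and pad_c below 0.012 m and horizontal distance between cap_84_mid and pad_d below 0.012 m) or (y of start_pin in the frame of strip below 0 m and horizontal distance between cap_36_mid and pad_d below 0.012 m and horizontal distance between cap_52_mid and pad_c below 0.012 m and horizontal distance between cap_68_mid and pad_b below 0.012 m and horizontal distance between cap_84_mid and pad_a below 0.012 m)) and angle between each of cap_36_mid, cap_52_mid, cap_68_mid, cap_84_mid's own z axis and vertical below 0.08 rad and height (world z) of cap_36_mid below 0.031 m and linear speed of each of cap_36, cap_52, cap_68, cap_84 below 0.02 m/s and contact force between each of cap_36, cap_52, cap_68, cap_84 and the fingers below 0.05 N and height (world z) of cap_52_mid below 0.039 m and height (world z) of cap_68_mid below 0.047 m and height (world z) of cap_84_mid below 0.055 m); the robot touches nothing.
It fails at once if a capacitor is tipped over (angle between any of cap_36_mid, cap_52_mid, cap_68_mid, cap_84_mid's own z axis and vertical above 0.7 rad).
It also fails if it takes over 109 s, if anything falls off the work surface, if the arm or the gripper's body presses on something with over 40 N, if the wrist force passes 120 N, or if a joint passes its speed limit or range.

### The arm

A 6-joint arm with a two-finger parallel gripper is mounted at the origin on a cart in front of the work surface, level with it; the furniture and walls round the work are solid. World frame = base frame: x ahead of the robot, y to its left, z up, the work surface at z = 0. Lengths are in mm, angles in rad, forces in N, time in s.
With the tool pointing down it reaches from about 375 to 900 mm from the base axis. Payload 3.1 kg.
Tool frame: the origin (TCP) lies at the very end of the fingers, on their centre line; the grasp point (between the pads) lies 19 mm behind it; z points along the fingers, y is the line along which they close (so a half turn about z gives the same grasp; the last joint's range is limited). The gripper opens to 87 mm and grips with 3 to 60 N. Pads are 19 mm wide; open, the fingers measure 117 mm over their backs; the gripper's body (75 mm by 190 mm) begins 51 mm behind the grasp point.
Start: joints at [-1.385, 0.527, 1.433, -0, 1.181, -0.178], TCP at [222.414, -584.062, 222.548] pointing down, gripper open.
Joint ranges: [-3.08, 3.08], [-0.75, 2.2], [0.22, 2.44], [-1.43, 4.57], [0, 2.65], [-2.85, 2.85]. Speed limits (rad/s): [2.79, 2.79, 3.14, 3.14, 3.14, 3.14].

### API

Orientations are given as a rotation vector (axis times angle).
In Python, from workcell import ctrl gives the robot as it stands. The module is installed in compiled form; this text tells all that it offers.
- The arm moves only by the tool apply_moves, never from a script. Its arguments are lists of equal length, an entry for each row: "offset": the shift along the world's x, y, z scaled (see below), a list of three; "angular": the turn, a rotation vector about the world's x, y, z scaled (see below), a list of three; "fingers": the closure in counts, from 0 (fully open) to 255 (shut). In form: {"offset": [[tx, ty, tz], ...], "angular": [[ax, ay, az], ...], "fingers": [fingers, ...]}. A call has 1 to 20 rows; each row is the pose to reach, as a shift and turn from the pose commanded when the call began; what a row does not reach only later rows make up. The controller multiplies each number of a shift by 0.5 m and each number of a turn by 1.5 rad. A row lasts 1/10 s, in which the tool goes at most 50 mm and 8.59 degrees, less where a joint would pass 70% of its speed; a pose out of reach is approached as far as the arm can. A call with a number of a shift or a turn outside -1 to 1 is refused whole. A call with a gripper value outside its range is refused whole. The fingers move at their own pace and stop on an object; the grip force is fixed at half the most. Time passes only in rows, so rows that repeat a pose let the fingers close. It gives the time, the measured TCP pose, the force, the opening and the grip force at its end, in the units of the state.
- ctrl.state(): the state, without advancing time (a new reading comes with each control period).
- ctrl.get_image(name): name is "scene" or "top" or "wrist"; returns the picture (400x640x3 uint8, red, green, blue); there is no depth.
- ctrl.camera_model(name): a dict with "mtx" (3x3 intrinsics, pixels), "xyz" and "attitude" of the camera in the world. Camera axes: x right, y down, z forward; pixel columns grow to the right and rows downward; lengths in mm; the calibration is good to about 2 mm. A picture is of the moment at which its call begins: read the wrist's pose just before it. camera_model takes no time and is no camera call; for the wrist camera it gives the pose at the moment of the call.
- ctrl.sign_off(): hands the job in; it is judged then, once.
Trained networks look in the newest picture that a camera, given by its name, has taken for a name from the list of things; names that differ only in an ending like _2 or _b are one class to them, and where a whole thing is asked for, a point or a joint stands for the part that bears it (a point fixed in the world has none). Each returns a list of dicts, best first, with "score" (0 to 1); they miss things now and then, are a little off and sometimes report something else, mostly with a low value. They report only what shows in the picture. A call takes as long as a camera call.
- ctrl.boxes_of(query, camera): "at" ([x, y, z] in mm, in the coordinates of the camera as it stood for that picture, good to about 4 mm: the middle of the surface that is visible of it).
The state is a dict: "time": time; "q": joint angles; "dq": joint speeds; "tau": joint torques, N m; "tool_pos": TCP position; "orientation": TCP orientation; "force": force on the tool from outside, world axes, zero at the start; "moment": the same for the moment, N m; "opening": opening from 0.0 (shut) to 1.0 (fully open); "gripper_force": force on a finger pad.
Only numpy, scipy, OpenCV 4.12 (cv2) and the standard library are available. Lean on these libraries where they do the work, as an engineer would, in place of code of your own. Each camera call takes 0.05 s, during which the arm holds its last target. There are 200 camera calls.

## Working session

There is one attempt and no reset: what is moved stays moved. The work goes in short steps, Python scripts to look and compute and a tool call to move; the robot and the scene stay as the last step left them, time stands still between calls to the robot, and variables do not carry over. Pictures are saved under pics/ and viewed, at most 14 in all, crops included, and the job is handed in when it is done.

Besides the shell and the picture viewer there is one more tool, called as a command line: name --argument value ..., lists and objects as JSON in quotes. apply_moves: Moves the arm, as the interface text tells. Shifts and turns lie within -1 to 1; 1 stands for 0.5 m of shift or 1.5 rad of turn. Its arguments: {"type":"object","properties":{"offset":{"type":"array","items":{"type":"array","items":{"type":"number"}}},"angular":{"type":"array","items":{"type":"array","items":{"type":"number"}}},"fingers":{"type":"array","items":{"type":"number"}}},"required":["offset","angular","fingers"]}

```bash
mkdir -p pics
cat > h.py <<'E'
import numpy as np, cv2
from workcell import ctrl
from scipy.spatial.transform import Rotation as R
def cam(n):
    m=ctrl.camera_model(n); return np.array(m["mtx"]),np.array(m["xyz"]),m["attitude"]
def rot(a):
    a=np.array(a,float)
    return a if a.shape==(3,3) else R.from_rotvec(a).as_matrix()
def save(n,f):
    im=ctrl.get_image(n); cv2.imwrite(f"pics/{f}.png",im[:,:,::-1]); return im
def w(n,p):
    K,t,a=cam(n); return rot(a)@np.array(p)+t
def ray(n,uv,z):
    K,t,a=cam(n); d=rot(a)@np.linalg.inv(K)@np.array([uv[0],uv[1],1.]); return t+d*(z-t[2])/d[2]
def px(n,p):
    K,t,a=cam(n); c=K@(rot(a).T@(np.array(p)-t)); return c[:2]/c[2]
E
python3 - <<'E'
from h import *
np.set_printoptions(precision=1,suppress=True)
for c in ("top","scene"):
    print(c,ctrl.camera_model(c)); save(c,c+"0")
    for q in ("cap_36_mid","cap_52_mid","cap_68_mid","cap_84_mid","start_pin","strip"):
        for d in ctrl.boxes_of(q,c)[:3]: p=w(c,d["at"]);print(q,round(d["score"],2),p,px(c,p))
print(ctrl.state())
E
```

```text
top {'mtx': array([[471.7,   0. , 320.9],
       [  0. , 471.7, 196.3],
       [  0. ,   0. ,   1. ]]), 'xyz': array([ 428.2,  -61.8, 1332.2]), 'attitude': array([-2.2,  2.2, -0.1])}
cap_36_mid 0.51 [494.6  31.7  32.4] [288.5 212.2]
cap_52_mid 0.66 [513.3 153.1   8.4] [246.  206.2]
cap_52_mid 0.45 [ 548.9 -202.4   46. ] [373.6 191.7]
cap_68_mid 0.62 [537.1 -98.9  65.8] [336.1 195.6]
cap_84_mid 0.65 [ 488.9 -299.2   77.3] [411.6 212.8]
strip 0.79 [513.4 153.8  10.9] [245.6 206.1]
scene {'mtx': array([[511.6,   0. , 317.7],
       [  0. , 511.6, 195.9],
       [  0. ,   0. ,   1. ]]), 'xyz': array([-346.7, -856.6,  575. ]), 'attitude': array([-1.9,  0.8, -0.5])}
cap_36_mid 0.69 [477.2  14.8  24.4] [290.9 199. ]
cap_52_mid 0.55 [ 536.9 -213.8   32. ] [376.4 214.2]
cap_68_mid 0.76 [ 527.8 -108.7   33.9] [340.2 202.5]
cap_68_mid 0.32 [495.1 140.6   7.2] [263.9 190.3]
cap_84_mid 0.79 [ 474.9 -312.2   54.3] [396.2 228. ]
start_pin 0.46 [360.9 144.3  24.2] [223.6 199.9]
strip 0.69 [495.7 141.7   9.3] [263.8 189.4]
{'time': 0.7, 'q': array([-1.4,  0.5,  1.4, -0. ,  1.2, -0.2]), 'dq': array([ 0., -0.,  0., -0., -0.,  0.]), 'tau': array([  0. , -44. , -17.7,   0.1,   0.1,  -0. ]), 'tool_pos': array([ 222.4, -584.1,  222.6]), 'orientation': array([ 3.1,  0.6, -0. ]), 'force': array([ 0.7, -0.5, -0.5]), 'moment': array([-0., -0., -0.]), 'gripper_force': 0.0, 'opening': 1.0005014860981822}
```

Run:
```python
import cv2
a=cv2.imread("pics/top0.png"); cv2.imwrite("pics/top0c.png",cv2.resize(a[110:300,180:440],None,fx=3,fy=3,interpolation=cv2.INTER_CUBIC))
```

```text
(no output)
```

View pics/top0c.png

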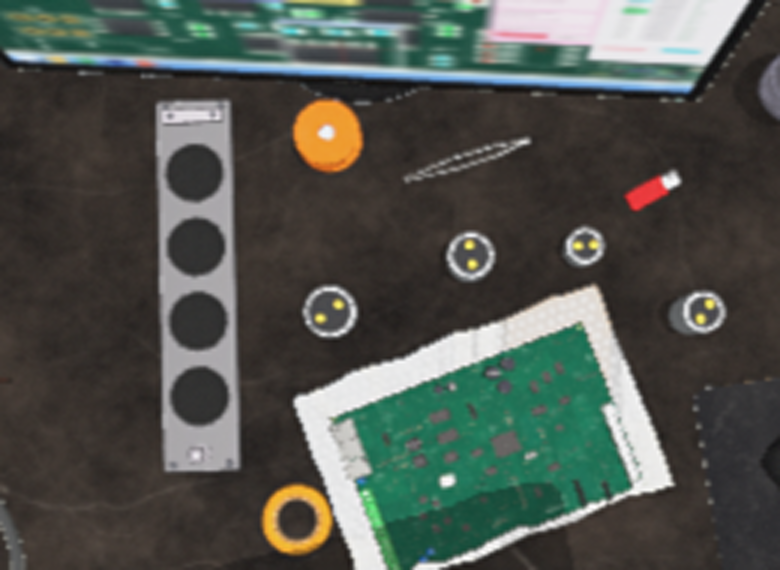

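View pics/scene0.png

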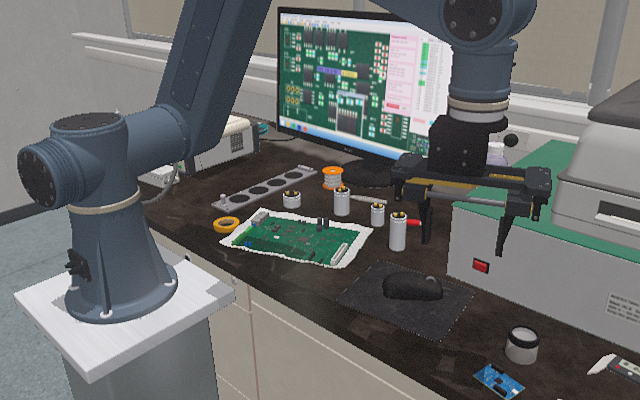

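Run:
```python
from h import *
np.set_printoptions(precision=1,suppress=True)
im=cv2.imread("pics/top0.png"); g=cv2.cvtColor(im,cv2.COLOR_BGR2GRAY)
# pads: dark blobs inside the strip
x0,y0=232,145; s=g[y0:265,x0:258]; 
n,l,st,c=cv2.connectedComponentsWithStats((s<75).astype(np.uint8))
pads=[]
for i in range(1,n):
    if 150<st[i,4]<500 and abs(st[i,2]-st[i,3])<6: p=ray("top",c[i]+[x0,y0],8);pads.append(p);print("pad",st[i],p)
# rims: bright aluminium ring around black top
for nm,u,v,h,r in (("36",289.8,213.3,30,23),("52",374.5,191.5,46,16),("68",336.5,195,62,20),("84",414,213.8,78,17.5)):
    k=14; U,V=int(u)-k,int(v)-k; b=g[V:V+2*k+1,U:U+2*k+1]
    rp=r*471.7/(1332-h); best=None
    B=cv2.GaussianBlur(b,(0,0),.7).astype(np.float32); th=np.linspace(0,2*np.pi,72)
    sc=[]
    for du in np.arange(-5,5.1,.25):
        for dv in np.arange(-5,5.1,.25):
            f=lambda q:cv2.remap(B,(u-U+du+q*np.cos(th)).astype(np.float32)[None],(v-V+dv+q*np.sin(th)).astype(np.float32)[None],1).mean()
            sc.append((f(rp-.8)-.5*f(rp-3)-.5*f(rp+1.5),du,dv))
    m=max(sc); print(nm,m[0],u+m[1],v+m[2],ray("top",(u+m[1],v+m[2]),h))
print("pin",ray("top",(180+197/3,110+455/3),25))
cv2.imwrite("pics/left.png",cv2.resize(im[100:400,60:400],None,fx=2,fy=2))
print(ctrl.camera_model("wrist"), ctrl.state()["orientation"].round(3))
```

```text
pad [  4  13  18  19 262] [624.4 158.4   8. ]
pad [  4  38  19  19 268] [554.3 156.3   8. ]
pad [  5  63  18  18 269] [484.1 153.8   8. ]
pad [  5  88  19  18 273] [414.2 151.9   8. ]
36 78.064514 289.55 213.55 [491.   28.9  30. ]
52 66.22989 374.25 191.75 [ 548.7 -204.1   46. ]
68 73.640915 336.5 194.75 [ 539.6 -100.2   62. ]
84 68.669846 414.0 213.55 [ 486.9 -305.4   78. ]
pin [359.4 149.9  25. ]
{'mtx': array([[335.4,   0. , 318.3],
       [  0. , 335.4, 204.9],
       [  0. ,   0. ,   1. ]]), 'xyz': array([ 284.3, -559.5,  385.5]), 'attitude': array([ 2.4, -1.7, -0.2])} [ 3.1  0.6 -0. ]
```

View pics/left.png

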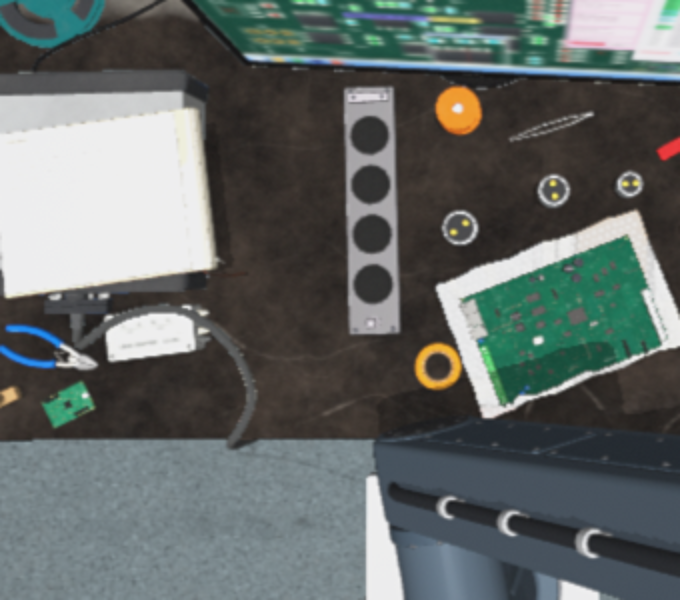

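apply_moves --offset '[[0.529,0.557,0],[0.529,0.557,0],[0.529,0.557,0],[0.529,0.557,0],[0.529,0.557,0],[0.529,0.557,0],[0.529,0.557,0],[0.529,0.557,0],[0.529,0.557,0],[0.529,0.557,0],[0.529,0.557,0],[0.529,0.557,0]]' --angular '[[0,0,1],[0,0,1],[0,0,1],[0,0,1],[0,0,1],[0,0,1],[0,0,1],[0,0,1],[0,0,1],[0,0,1],[0,0,1],[0,0,1]]' --fingers '[0,0,0,0,0,0,0,0,0,0,0,0]'

```text
time: 1.9
tool_pos: [486.9, -305.6, 222.6]
orientation: [1.877, 2.519, 0.0]
force: [0.6, 0.5, 0.4]
opening: 0.999
gripper_force: 0.0
```

```bash
cat >> h.py <<'E'
np.set_printoptions(precision=3,suppress=True)
def st():
    s=ctrl.state(); M=R.from_rotvec(s["orientation"]).as_matrix()
    yaw=np.arctan2(M[1,0],M[0,0]); T=np.diag([-1.,1,-1])
    print("t",round(s["time"],2),"pos",s["tool_pos"].round(1),"yaw",round(yaw,3),"turn to pi /1.5",R.from_matrix(T@M.T).as_rotvec()/1.5,"F",s["force"].round(1),"open",round(s["opening"],3),"gf",s["gripper_force"],"q",s["q"].round(2))
    return s
E
python3 -c "from h import *; st()"
```

```text
t 1.9 pos [ 486.9 -305.6  222.6] yaw 1.861 turn to pi /1.5 [-0.     0.     0.854] F [0.6 0.5 0.4] open 0.999 gf 0.0 q [-0.75  0.46  1.56  0.    1.12 -1.04]
```

apply_moves --offset '[[0,0,0],[0,0,0],[0,0,0],[0,0,0],[0,0,0],[0,0,0],[0,0,0],[0,0,0],[0,0,0],[0,0,-0.1],[0,0,-0.15],[0,0,-0.15],[0,0,-0.15]]' --angular '[[0,0,0.854],[0,0,0.854],[0,0,0.854],[0,0,0.854],[0,0,0.854],[0,0,0.854],[0,0,0.854],[0,0,0.854],[0,0,0.854],[0,0,0.854],[0,0,0.854],[0,0,0.854],[0,0,0.854]]' --fingers '[0,0,0,0,0,0,0,0,0,0,0,0,0]'

```text
time: 3.2
tool_pos: [486.9, -306.1, 147.7]
orientation: [0.002, -3.142, -0.0]
force: [0.3, 0.2, 0.1]
opening: 0.999
gripper_force: 0.0
```

Run:
```python
from h import *
st(); im=save("wrist","w1")
for q,h in (("cap_84_mid",78),("cap_52_mid",46),("cap_68_mid",62)):
    for d in ctrl.boxes_of(q,"wrist")[:2]: p=w("wrist",d["at"]);print(q,round(d["score"],2),p)
b=im[:,:,::-1].copy()
for (x,y),h,r in (((487,-305.5),78,17.5),((548.7,-204),46,16),((539.6,-100),62,20)):
    pts=[px("wrist",(x+r*np.cos(t),y+r*np.sin(t),h)) for t in np.linspace(0,6.28,40)]
    cv2.polylines(b,[np.int32(pts)],True,(0,0,255),1)
cv2.imwrite("pics/w1.png",b)
```

```text
t 3.2 pos [ 486.9 -306.1  147.7] yaw -3.14 turn to pi /1.5 [-0.    -0.    -0.001] F [0.3 0.2 0.1] open 0.999 gf 0.0 q [-0.76  0.56  1.63  0.    0.95 -2.33]
cap_84_mid 0.84 [ 481.338 -307.679   81.001]
cap_68_mid 0.58 [ 516.935 -102.441    4.704]
```

View pics/w1.png

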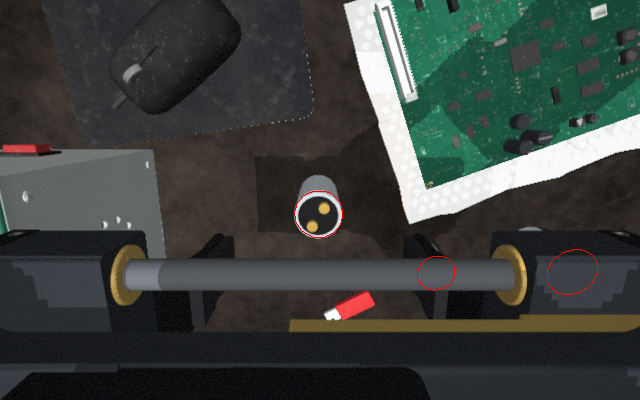

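Run:
```python
from h import *
a=cv2.imread("pics/top0.png"); cv2.imwrite("pics/r.png",cv2.resize(a[110:310,380:640],None,fx=3,fy=3))
for h in (0,100,150): print(h,[ray("top",(u,v),h).round() for u,v in((440,200),(460,200))])
```

```text
0 [array([ 529., -395.,    0.]), array([ 528., -451.,    0.])]
100 [array([ 521., -370.,  100.]), array([ 521., -422.,  100.])]
150 [array([ 517., -357.,  150.]), array([ 517., -408.,  150.])]
```

View pics/r.png

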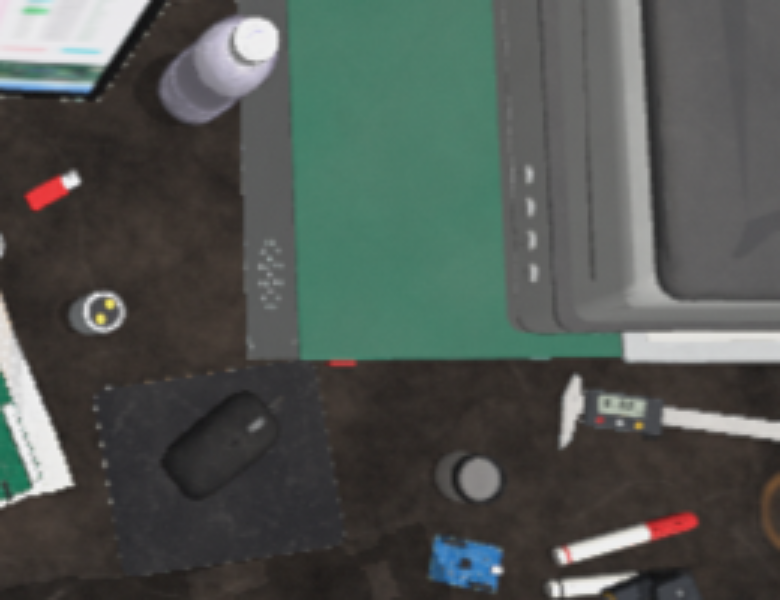

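apply_moves --offset '[[0,0.001,-0.09],[0,0.001,-0.17],[0,0.001,-0.21],[0,0.001,-0.233],[0,0.001,-0.233],[0,0.001,-0.233],[0,0.001,-0.233],[0,0.001,-0.233],[0,0.001,-0.233],[0,0.001,-0.233],[0,0.001,-0.233],[0,0.001,-0.233],[0,0.001,-0.233],[0,0.001,-0.233],[0,0.001,-0.233]]' --angular '[[0,0,0],[0,0,0],[0,0,0],[0,0,0],[0,0,0],[0,0,0],[0,0,0],[0,0,0],[0,0,0],[0,0,0],[0,0,0],[0,0,0],[0,0,0],[0,0,0],[0,0,0]]' --fingers '[0,0,0,0,0,100,120,140,160,255,255,255,255,255,255]'

```text
time: 4.9
tool_pos: [487.0, -305.2, 31.1]
orientation: [-0.005, 3.141, -0.0]
force: [-0.4, -0.5, 1.6]
opening: 0.396
gripper_force: 30.0
```

apply_moves --offset '[[0,0,0.04],[0,0,0.12],[0,0,0.2],[0,0,0.24],[0.015,0.05,0.24],[0.03,0.12,0.24],[0.06,0.2,0.24],[0.08,0.28,0.24],[0.11,0.36,0.24],[0.13,0.44,0.24],[0.16,0.52,0.24],[0.18,0.6,0.24],[0.2,0.68,0.24],[0.23,0.76,0.24],[0.25,0.84,0.24],[0.265,0.89,0.24],[0.275,0.927,0.24],[0.275,0.927,0.24],[0.275,0.927,0.24],[0.275,0.927,0.24]]' --angular '[[0,0,0],[0,0,0],[0,0,0],[0,0,0],[0,0,0],[0,0,0],[0,0,0],[0,0,0],[0,0,0],[0,0,0],[0,0,0],[0,0,0],[0,0,0],[0,0,0],[0,0,0],[0,0,0],[0,0,0],[0,0,0],[0,0,0],[0,0,0]]' --fingers '[255,255,255,255,255,255,255,255,255,255,255,255,255,255,255,255,255,255,255,255]'

```text
time: 6.9
tool_pos: [623.9, 156.9, 150.8]
orientation: [0.003, -3.14, 0.001]
force: [-0.8, -0.4, -0.4]
opening: 0.396
gripper_force: 30.0
```

Run:
```python
from h import *
st(); b=save("wrist","w2")[:,:,::-1].copy()
for x,y in ((624.4,158.4),(554.3,156.3),(484.1,153.8),(414.2,151.9)):
    pts=[px("wrist",(x+28*np.cos(t),y+28*np.sin(t),8)) for t in np.linspace(0,6.28,40)]
    cv2.polylines(b,[np.int32(pts)],True,(0,0,255),1)
cv2.imwrite("pics/w2.png",b)
```

```text
t 6.9 pos [623.9 156.9 150.8] yaw -3.14 turn to pi /1.5 [ 0.    -0.001 -0.001] F [-0.8 -0.4 -0.4] open 0.396 gf 29.99992665834725 q [ 0.07  0.63  1.45 -0.    1.06 -1.5 ]
```

View pics/w2.png

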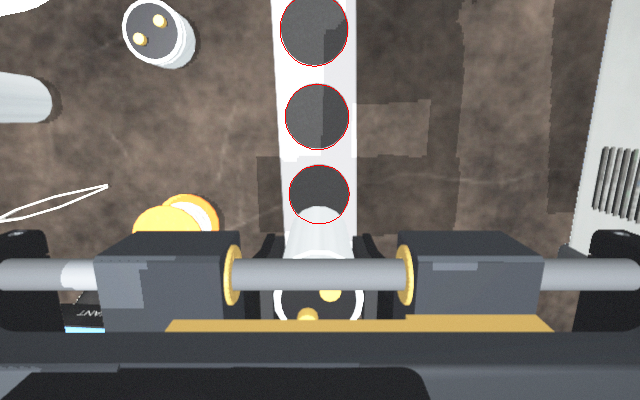

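apply_moves --offset '[[0,0.001,-0.06],[0,0.001,-0.12],[0,0.001,-0.17],[0,0.001,-0.2],[0,0.001,-0.212],[0,0.001,-0.218],[0,0.001,-0.222],[0,0.001,-0.222],[0,0.001,-0.222]]' --angular '[[0,0,0],[0,0,0],[0,0,0],[0,0,0],[0,0,0],[0,0,0],[0,0,0],[0,0,0],[0,0,0]]' --fingers '[255,255,255,255,255,255,255,255,255]'

```text
time: 7.85
tool_pos: [625.1, 159.1, 41.1]
orientation: [-0.005, 3.14, 0.0]
force: [-0.7, -0.5, -1.3]
opening: 0.396
gripper_force: 30.0
```

apply_moves --offset '[[-0.001,-0.001,-0.003],[-0.001,-0.001,-0.003],[-0.001,-0.001,-0.003],[-0.001,-0.001,-0.003],[-0.001,-0.001,-0.003],[-0.001,-0.001,-0.003],[-0.001,-0.001,-0.003],[-0.001,-0.001,-0.003],[-0.001,-0.001,-0.003],[-0.001,-0.001,-0.003],[-0.001,-0.001,0.05],[-0.001,-0.001,0.14],[-0.001,-0.001,0.24],[-0.001,-0.001,0.24]]' --angular '[[0,0,0],[0,0,0],[0,0,0],[0,0,0],[0,0,0],[0,0,0],[0,0,0],[0,0,0],[0,0,0],[0,0,0],[0,0,0],[0,0,0],[0,0,0],[0,0,0]]' --fingers '[255,255,140,125,110,90,60,0,0,0,0,0,0,0]'

```text
time: 9.25
tool_pos: [629.2, 159.0, 167.9]
orientation: [-0.005, 3.126, 0.002]
force: [2.0, 0.6, 0.5]
opening: 0.998
gripper_force: 0.0
```

Run:
```python
from h import *
s=st(); ctrl.get_image("top")
for d in ctrl.boxes_of("cap_84_mid","top")[:2]: print(round(d["score"],2),w("top",d["at"]))
print((np.array([539.6,-100.2,s["tool_pos"][2]])-s["tool_pos"])/500)
```

```text
t 9.25 pos [629.2 159.  167.9] yaw -3.138 turn to pi /1.5 [-0.001  0.01  -0.002] F [2.  0.6 0.5] open 0.998 gf 0.0 q [ 0.08  0.61  1.43  0.    1.08 -1.5 ]
[-0.179 -0.518  0.   ]
```

apply_moves --offset '[[-0.02,-0.06,0],[-0.05,-0.14,0],[-0.08,-0.23,0],[-0.11,-0.32,0],[-0.14,-0.41,0],[-0.16,-0.48,0],[-0.17,-0.518,0],[-0.17,-0.518,0],[-0.17,-0.518,0],[-0.17,-0.518,0]]' --angular '[[0,0,0],[0,0,0],[0,0,0],[0,0,0],[0,0,0],[0,0,0],[0,0,0],[0,0,0],[0,0,0],[0,0,0]]' --fingers '[0,0,0,0,0,0,0,0,0,0]'

```text
time: 10.35
tool_pos: [538.4, -99.3, 159.1]
orientation: [0.006, -3.14, -0.002]
force: [-1.0, -0.8, 0.5]
opening: 1.0
gripper_force: 0.0
```

Run:
```python
from h import *
s=st(); b=save("wrist","w3")[:,:,::-1].copy(); t=save("top","t3")[:,:,::-1].copy()
for d in ctrl.boxes_of("cap_84_mid","top")[:2]: print(round(d["score"],2),w("top",d["at"]))
def circ(im,c,x,y,h,r):
    pts=[px(c,(x+r*np.cos(t),y+r*np.sin(t),h))*8 for t in np.linspace(0,6.28,40)]
    cv2.polylines(im,[np.int32(pts)],True,(0,0,255),1,0,3)
circ(b,"wrist",539.6,-100.2,62,20); circ(b,"wrist",548.7,-204,46,16)
t=t.copy(); circ(t,"top",624.4,158.4,86,17.5)
v=np.hstack([b[100:400,100:500],cv2.resize(t[120:220,200:300],(300,300),interpolation=cv2.INTER_CUBIC)])
cv2.imwrite("pics/w3.png",v)
```

```text
t 10.35 pos [538.4 -99.3 159.1] yaw -3.137 turn to pi /1.5 [-0.001 -0.001 -0.003] F [-1.  -0.8  0.5] open 1.0 gf 0.0 q [-0.39  0.51  1.69  0.    0.94 -1.96]
0.64 [624.998 157.061  83.79 ]
0.19 [496.467 156.256   7.395]
```

View pics/w3.png

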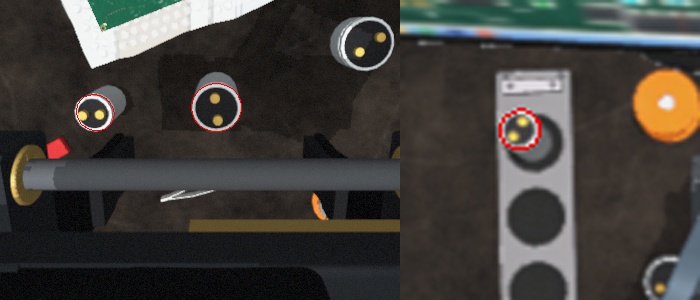

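apply_moves --offset '[[0.002,-0.001,-0.09],[0.002,-0.001,-0.17],[0.002,-0.001,-0.24],[0.002,-0.001,-0.27],[0.002,-0.001,-0.276],[0.002,-0.001,-0.276],[0.002,-0.001,-0.276],[0.002,-0.001,-0.276],[0.002,-0.001,-0.276],[0.002,-0.001,-0.276],[0.002,-0.001,-0.276],[0.002,-0.001,-0.276],[0.002,-0.001,-0.276],[0.002,-0.001,-0.276],[0.002,-0.001,-0.276]]' --angular '[[0,0,0],[0,0,0],[0,0,0],[0,0,0],[0,0,0],[0,0,0],[0,0,0],[0,0,0],[0,0,0],[0,0,0],[0,0,0],[0,0,0],[0,0,0],[0,0,0],[0,0,0]]' --fingers '[0,0,0,0,0,80,100,120,140,255,255,255,255,255,255]'

```text
time: 12.0
tool_pos: [540.0, -101.1, 22.3]
orientation: [-0.005, 3.141, -0.0]
force: [-1.0, 0.7, 3.4]
opening: 0.449
gripper_force: 30.0
```

apply_moves --offset '[[0,0,0.04],[0,0,0.12],[0,0,0.2],[0,0,0.24],[0.005,0.06,0.24],[0.01,0.13,0.24],[0.015,0.21,0.24],[0.02,0.29,0.24],[0.025,0.37,0.24],[0.029,0.44,0.24],[0.029,0.49,0.24],[0.029,0.515,0.24],[0.029,0.515,0.24],[0.029,0.515,0.24],[0.029,0.515,0.16],[0.029,0.515,0.09],[0.029,0.515,0.05],[0.029,0.515,0.035],[0.029,0.515,0.03],[0.029,0.515,0.03]]' --angular '[[0,0,0],[0,0,0],[0,0,0],[0,0,0],[0,0,0],[0,0,0],[0,0,0],[0,0,0],[0,0,0],[0,0,0],[0,0,0],[0,0,0],[0,0,0],[0,0,0],[0,0,0],[0,0,0],[0,0,0],[0,0,0],[0,0,0],[0,0,0]]' --fingers '[255,255,255,255,255,255,255,255,255,255,255,255,255,255,255,255,255,255,255,255]'

```text
time: 14.0
tool_pos: [555.2, 155.7, 37.6]
orientation: [-0.003, 3.14, -0.0]
force: [0.5, 0.8, -1.9]
opening: 0.457
gripper_force: 30.0
```

apply_moves --offset '[[-0.001,0.001,-0.006],[-0.001,0.001,-0.012],[-0.001,0.001,-0.012],[-0.001,0.001,-0.012],[-0.001,0.001,-0.012]]' --angular '[[0,0,0],[0,0,0],[0,0,0],[0,0,0],[0,0,0]]' --fingers '[255,255,255,255,255]'

```text
time: 14.5
tool_pos: [554.1, 157.1, 31.3]
orientation: [-0.005, 3.141, 0.0]
force: [-0.1, 0.4, -1.7]
opening: 0.452
gripper_force: 30.0
```

apply_moves --offset '[[0,-0.001,-0.001],[0,-0.001,-0.001],[0,-0.001,-0.001],[0,-0.001,-0.001],[0,-0.001,-0.001],[0,-0.001,-0.001],[0,-0.001,-0.001],[0,-0.001,-0.001],[0,-0.001,0.05],[0,-0.001,0.14],[0,-0.001,0.22],[0,-0.001,0.25],[0,-0.001,0.25]]' --angular '[[0,0,0],[0,0,0],[0,0,0],[0,0,0],[0,0,0],[0,0,0],[0,0,0],[0,0,0],[0,0,0],[0,0,0],[0,0,0],[0,0,0],[0,0,0]]' --fingers '[255,130,120,105,80,40,0,0,0,0,0,0,0]'

```text
time: 15.8
tool_pos: [555.9, 156.7, 159.0]
orientation: [-0.005, 3.135, 0.001]
force: [0.0, 0.1, 0.1]
opening: 0.997
gripper_force: 0.0
```

apply_moves --offset '[[0,-0.06,0],[0,-0.15,0],[0,-0.25,0],[-0.01,-0.34,0],[-0.011,-0.43,0],[-0.011,-0.52,0],[-0.011,-0.61,0],[-0.011,-0.68,0],[-0.011,-0.72,0],[-0.011,-0.72,0],[-0.011,-0.72,0],[-0.011,-0.72,0],[-0.011,-0.72,0]]' --angular '[[0,0,0],[0,0,0],[0,0,0],[0,0,0],[0,0,0],[0,0,0],[0,0,0],[0,0,0],[0,0,0],[0,0,0],[0,0,0],[0,0,0],[0,0,0]]' --fingers '[0,0,0,0,0,0,0,0,0,0,0,0,0]'

```text
time: 17.1
tool_pos: [548.1, -201.9, 155.7]
orientation: [0.008, -3.141, -0.001]
force: [0.3, 0.6, -1.0]
opening: 1.001
gripper_force: 0.0
```

apply_moves --offset '[[0.001,-0.003,-0.09],[0.001,-0.003,-0.17],[0.001,-0.003,-0.24],[0.001,-0.003,-0.27],[0.001,-0.003,-0.285],[0.001,-0.003,-0.288],[0.001,-0.003,-0.288],[0.001,-0.003,-0.288],[0.001,-0.003,-0.288],[0.001,-0.003,-0.288],[0.001,-0.003,-0.288],[0.001,-0.003,-0.288],[0.001,-0.003,-0.288],[0.001,-0.003,-0.288],[0.001,-0.003,-0.288],[0.001,-0.003,-0.288]]' --angular '[[0,0,0],[0,0,0],[0,0,0],[0,0,0],[0,0,0],[0,0,0],[0,0,0],[0,0,0],[0,0,0],[0,0,0],[0,0,0],[0,0,0],[0,0,0],[0,0,0],[0,0,0],[0,0,0]]' --fingers '[0,0,0,0,0,0,100,120,140,160,255,255,255,255,255,255]'

```text
time: 18.7
tool_pos: [548.9, -205.1, 12.0]
orientation: [0.005, -3.142, 0.0]
force: [0.5, -0.6, 0.5]
opening: 0.361
gripper_force: 30.0
```

apply_moves --offset '[[0,0,0.04],[0,0,0.12],[0,0,0.2],[0,0,0.24],[-0.01,0.06,0.24],[-0.03,0.14,0.24],[-0.04,0.22,0.24],[-0.06,0.31,0.24],[-0.07,0.4,0.24],[-0.09,0.49,0.24],[-0.1,0.57,0.24],[-0.12,0.64,0.24],[-0.13,0.69,0.24],[-0.13,0.718,0.24],[-0.13,0.718,0.24],[-0.13,0.718,0.22],[-0.13,0.718,0.16],[-0.13,0.718,0.09],[-0.13,0.718,0.05],[-0.13,0.718,0.03]]' --angular '[[0,0,0],[0,0,0],[0,0,0],[0,0,0],[0,0,0],[0,0,0],[0,0,0],[0,0,0],[0,0,0],[0,0,0],[0,0,0],[0,0,0],[0,0,0],[0,0,0],[0,0,0],[0,0,0],[0,0,0],[0,0,0],[0,0,0],[0,0,0]]' --fingers '[255,255,255,255,255,255,255,255,255,255,255,255,255,255,255,255,255,255,255,255]'

```text
time: 20.7
tool_pos: [483.1, 152.2, 24.6]
orientation: [0.001, -3.138, 0.001]
force: [-0.3, -0.4, -0.0]
opening: 0.359
gripper_force: 30.0
```

apply_moves --offset '[[0,0,0],[0,0,-0.006],[0,0,-0.012],[0,0,-0.012],[0,0,-0.012],[0,0,-0.012]]' --angular '[[0,0,0],[0,0,0],[0,0,0],[0,0,0],[0,0,0],[0,0,0]]' --fingers '[255,255,255,255,255,255]'

```text
time: 21.3
tool_pos: [484.2, 154.1, 21.5]
orientation: [-0.005, 3.141, 0.0]
force: [-0.8, -0.4, -0.5]
opening: 0.358
gripper_force: 30.0
```

apply_moves --offset '[[0,0,-0.002],[0,0,-0.002],[0,0,-0.002],[0,0,-0.002],[0,0,-0.002],[0,0,-0.002],[0,0,-0.002],[0,0,-0.002],[0,0,0.05],[0,0,0.14],[0,0,0.22],[0.005,-0.06,0.25],[0.014,-0.13,0.25],[0.014,-0.2,0.25],[0.014,-0.25,0.25],[0.014,-0.25,0.25],[0.014,-0.25,0.25],[0.014,-0.25,0.25]]' --angular '[[0,0,0],[0,0,0],[0,0,0],[0,0,0],[0,0,0],[0,0,0],[0,0,0],[0,0,0],[0,0,0],[0,0,0],[0,0,0],[0,0,0],[0,0,0],[0,0,0],[0,0,0],[0,0,0],[0,0,0],[0,0,0]]' --fingers '[255,150,140,125,90,40,0,0,0,0,0,0,0,0,0,0,0,0]'

```text
time: 23.1
tool_pos: [490.5, 29.8, 145.9]
orientation: [0.006, -3.141, -0.001]
force: [-0.0, 0.6, 0.3]
opening: 0.997
gripper_force: 0.0
```

Run:
```python
from h import *
s=st(); b=save("wrist","w4")[:,:,::-1].copy()
def circ(im,c,x,y,h,r):
    pts=[px(c,(x+r*np.cos(t),y+r*np.sin(t),h))*8 for t in np.linspace(0,6.28,40)]
    cv2.polylines(im,[np.int32(pts)],True,(0,0,255),1,0,3)
circ(b,"wrist",491,28.9,30,23); circ(b,"wrist",484.1,153.8,54,16);circ(b,"wrist",414.2,151.9,8,28)
cv2.imwrite("pics/w4.png",b)
```

```text
t 23.1 pos [490.5  29.8 145.9] yaw -3.138 turn to pi /1.5 [-0.    -0.    -0.003] F [-0.   0.6  0.3] open 0.997 gf 0.0 q [-0.17  0.47  1.84  0.    0.84 -1.74]
```

View pics/w4.png

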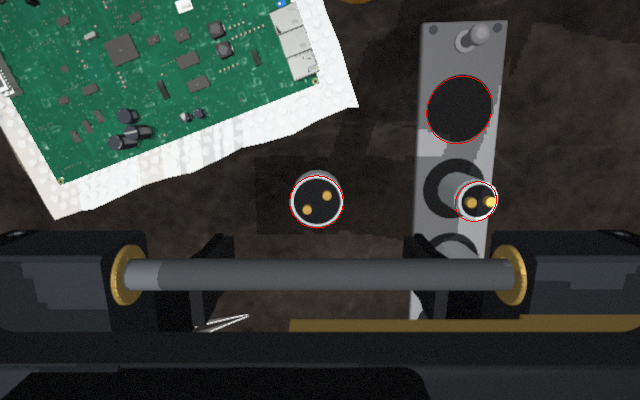

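apply_moves --offset '[[0.001,-0.001,-0.09],[0.001,-0.001,-0.17],[0.001,-0.001,-0.23],[0.001,-0.001,-0.265],[0.001,-0.001,-0.278],[0.001,-0.001,-0.283],[0.001,-0.001,-0.283],[0.001,-0.001,-0.283],[0.001,-0.001,-0.283],[0.001,-0.001,-0.283],[0.001,-0.001,-0.283],[0.001,-0.001,-0.283],[0.001,-0.001,-0.283],[0.001,-0.001,-0.283],[0.001,-0.001,-0.283]]' --angular '[[0,0,0],[0,0,0],[0,0,0],[0,0,0],[0,0,0],[0,0,0],[0,0,0],[0,0,0],[0,0,0],[0,0,0],[0,0,0],[0,0,0],[0,0,0],[0,0,0],[0,0,0]]' --fingers '[0,0,0,0,0,0,60,80,100,120,255,255,255,255,255]'

```text
time: 24.65
tool_pos: [491.5, 28.4, 4.8]
orientation: [-0.005, 3.141, -0.0]
force: [-0.3, -0.8, 3.6]
opening: 0.521
gripper_force: 30.0
```

apply_moves --offset '[[0,0,0.04],[0,0,0.12],[0,0,0.2],[0,0,0.22],[-0.03,0.05,0.22],[-0.07,0.11,0.22],[-0.11,0.17,0.22],[-0.14,0.22,0.22],[-0.154,0.247,0.22],[-0.154,0.247,0.22],[-0.154,0.247,0.22],[-0.154,0.247,0.16],[-0.154,0.247,0.1],[-0.154,0.247,0.06],[-0.154,0.247,0.035],[-0.154,0.247,0.025],[-0.154,0.247,0.02],[-0.154,0.247,0.02],[-0.154,0.247,0.02]]' --angular '[[0,0,0],[0,0,0],[0,0,0],[0,0,0],[0,0,0],[0,0,0],[0,0,0],[0,0,0],[0,0,0],[0,0,0],[0,0,0],[0,0,0],[0,0,0],[0,0,0],[0,0,0],[0,0,0],[0,0,0],[0,0,0],[0,0,0]]' --fingers '[255,255,255,255,255,255,255,255,255,255,255,255,255,255,255,255,255,255,255]'

```text
time: 26.55
tool_pos: [415.0, 151.8, 15.1]
orientation: [-0.004, 3.14, 0.0]
force: [-0.0, 0.6, -1.9]
opening: 0.522
gripper_force: 30.0
```

Lower 1.5 mm, release, and rise clear.

apply_moves --offset '[[-0.001,0,-0.003],[-0.001,0,-0.003],[-0.001,0,-0.003],[-0.001,0,-0.003],[-0.001,0,-0.003],[-0.001,0,-0.003],[-0.001,0,-0.003],[-0.001,0,-0.003],[-0.001,0,0.05],[-0.001,0,0.14],[-0.001,0,0.22],[0,-0.06,0.3],[0,-0.14,0.3],[0,-0.23,0.3],[0,-0.32,0.3],[0,-0.4,0.3],[0,-0.4,0.3],[0,-0.4,0.3],[0,-0.4,0.3]]' --angular '[[0,0,0],[0,0,0],[0,0,0],[0,0,0],[0,0,0],[0,0,0],[0,0,0],[0,0,0],[0,0,0],[0,0,0],[0,0,0],[0,0,0],[0,0,0],[0,0,0],[0,0,0],[0,0,0],[0,0,0],[0,0,0],[0,0,0]]' --fingers '[255,255,110,100,80,40,0,0,0,0,0,0,0,0,0,0,0,0,0]'

```text
time: 28.45
tool_pos: [413.7, -47.1, 164.4]
orientation: [0.006, -3.14, -0.001]
force: [0.3, -0.6, -0.5]
opening: 1.0
gripper_force: 0.0
```

Run:
```python
from h import *
s=st(); b=save("top","t5")[:,:,::-1].copy()
k=4; v=cv2.resize(b[130:280,190:310],None,fx=k,fy=k,interpolation=cv2.INTER_CUBIC)
for x,y,h,r in ((624.4,158.4,86,17.5),(554.3,156.3,70,20),(484.1,153.8,54,16),(414.2,151.9,38,23)):
    pts=[(px("top",(x+r*np.cos(t),y+r*np.sin(t),h))-[190,130]+.5)*k-.5 for t in np.linspace(0,6.28,40)]
    cv2.polylines(v,[np.int32(pts)],True,(0,0,255),1)
cv2.imwrite("pics/t5.png",v)
```

```text
t 28.45 pos [413.7 -47.1 164.4] yaw -3.138 turn to pi /1.5 [-0.001 -0.001 -0.002] F [ 0.3 -0.6 -0.5] open 1.0 gf 0.0 q [-0.38  0.35  2.    0.    0.79 -1.96]
```

View pics/t5.png

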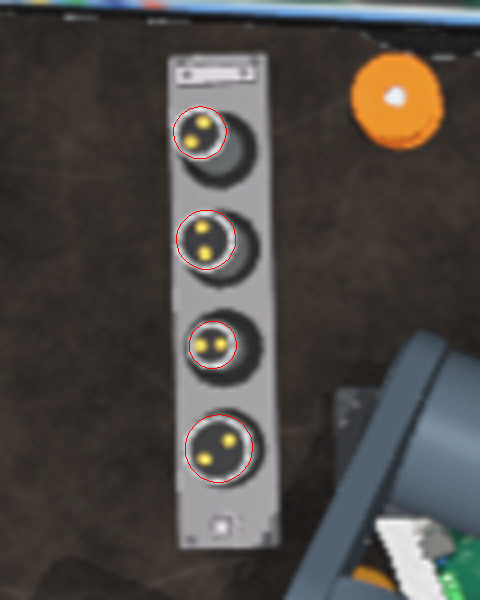

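All four stand on their pads, and the can tops match the predicted circles within about 2 mm. The shortest is at the pin end (pin at pixel 222,525) and the tallest is at the bar end.

```bash
python3 -c "from workcell import ctrl; print(ctrl.sign_off())"
```

```text
the job is handed in; nothing more can be done
None
```

The four capacitors stand upright and free on the strip in height order, shortest on the pad by the pin and tallest at the far end; the last top-camera picture shows each within about 2 mm of its pad's centre, and the job is handed in at about 28 s (sign-off gave no verdict).

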